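Swap the pans and the egg gear between hob and mats

ROBOT

A 7-joint arm with a two-finger parallel gripper is mounted at the origin on the work surface. World frame = base frame: x ahead of the robot, y to its left, z up, the work surface at z = 0. Lengths are in m, angles in rad, forces in N, time in s.
With the tool pointing down it reaches from about 0.4 to 0.85 m from the base axis. Payload 10.4 kg.
Tool frame: the origin (TCP) lies on the front face of the gripper's body, between the roots of the fingers; the fingertips stand 70 mm ahead of it and the grasp point (between the pads) lies 51 mm ahead of it; z points along the fingers, y is the line along which they close (so a half turn about z gives the same grasp; the last joint's range is limited). The gripper opens to 87 mm and grips with 3 to 60 N. Pads are 19 mm wide; open, the fingers measure 117 mm over their backs; the gripper's body (75 mm by 190 mm) begins 51 mm behind the grasp point.
Start: joints at [1.316, 0.332, -0.065, 1.46, 0.022, 1.35, -0.088], TCP at [0.144, -0.608, 0.292] pointing down, gripper open.
Joint ranges: [-2.6, 2.6], [-0.5, 2.12], [-1.47, 1.34], [0.16, 2.42], [-1.27, 4.41], [0.06, 2.06], [-2.6, 2.6]. Speed limits (rad/s): [2.22, 2.22, 2.79, 2.79, 3.14, 3.14, 3.14].

INTERFACE

Orientations are given as [roll, pitch, yaw] about the fixed x, y, z axes, in that order (R = Rz(yaw) Ry(pitch) Rx(roll)).
In Python, from station import bot gives the robot as it stands. The module is installed in compiled form; this text tells all that it offers.
- The arm moves only by the tool move_arm, never from a script. Its argument "plan" is a list that holds one entry, the list of rows, each a list of 7 numbers: the shift along the tool's x, y, z in m, then the turn, a rotation vector about the tool's x, y, z in rad, then the opening, from -1 (shut) to 1 (fully open). In form: [[[x, y, z, rx, ry, rz, gripper], ...]]. A call has 1 to 12 rows; each row is the pose to reach, as a shift and turn from the pose commanded when the call began, along the tool's axes at that moment; what a row does not reach only later rows make up. A row lasts 1/10 s, in which the tool goes at most 50 mm and 8.59 degrees, less where a joint would pass 70% of its speed; a pose out of reach is approached as far as the arm can. A call with a gripper value outside its range is refused whole. The fingers move at their own pace and stop on an object; the grip force is fixed at half the most. Time passes only in rows, so rows that repeat a pose let the fingers close. It gives the time, the measured TCP pose, the force, the opening and the grip force at its end, in the units of the state.
- bot.get_obs(): the state, without advancing time (a new reading comes with each control period).
- bot.camera(name): name is "scene" or "top" or "wrist"; returns a dict with "pixels" (420x560x3 uint8, red, green, blue), "fx", "fy", "cx", "cy" (pixels), "k1" (the pictures are not rectified: a ray, as slopes to the right and down, at radius r is drawn at 1 + k1 r^2 times it, then the intrinsics apply), "world_to_cam" (4x4, takes a point from world to camera coordinates). Camera axes: x right, y down, z forward; pixel columns grow to the right and rows downward; lengths in m; the calibration is good to about 2 mm. A picture is of the moment at which its call begins. There is no depth.
- bot.finish_job(): hands the job in; it is judged then, once.
The state is a dict: "time": time; "q": joint angles; "dq": joint speeds; "joint_torque": joint torques, N m; "ee_pos": TCP position; "ee_rot": TCP orientation; "contact_force": force on the tool from outside, world axes, zero at the start; "torque": the same for the moment, N m; "opening": finger opening in m; "gripper_force": force on a finger pad.
Only numpy, scipy, OpenCV 4.12 (cv2) and the standard library are available. Lean on these libraries where they do the work, as an engineer would, in place of code of your own. Each camera call takes 0.05 s, during which the arm holds its last target. There are 200 camera calls.

TASK

The egg cooker and the egg timer have been left on the hob plates while the two pans stand on the cork mats: swap them over, so that the large pan ends on the large hob plate, the small pan on the small hob plate, the egg cooker on the square cork mat and the egg timer on the round cork mat, each standing upright in the middle of its place. The empty wooden board is there to park a thing on the way. Keep everything upright, set things down rather than dropping them, never stack them, and do not disturb the egg cup.

Things in the scene. Friction and masses are not known exactly. Their poses are not given: they have to be found in the camera images.
- large_pan: Large steel pan, 140 mm across, lid fixed on, two small loop ears (178 mm over them, at its +y and -y, 72 mm up). The lid's top is 97 mm above the underside and carries a black upright round knob, 26 mm across, 38 mm tall: grip it there from above, so its top is 135 mm above the underside. About 0.6 kg. Origin: centre of the underside, z up.
- small_pan: Small steel pan, 105 mm across, lid fixed on, two small loop ears (143 mm over them, at its +y and -y, 57 mm up). The lid's top is 82 mm above the underside and carries a black upright round knob, 26 mm across, 38 mm tall: grip it there from above, so its top is 120 mm above the underside. About 0.4 kg. Origin: centre of the underside, z up.
- egg_cooker: Compact yellow egg cooker, round, 116 mm across, yellow base 55 mm tall under a clear dome fixed on it. The dome's top is 98 mm above the underside and carries a black upright round knob, 26 mm across, 38 mm tall: grip it there from above, so its top is 136 mm above the underside. About 0.45 kg. Origin: centre of the underside, z up.
- egg_timer: Green plastic egg timer shaped like an egg standing on its flattened end, 63 mm tall, 47 mm across at its widest, with upright sides from 21 to 35 mm above the underside: grip it there from above, in any direction. About 0.09 kg. Origin: centre of the underside, z up.
- large_ring: Large dark round hob plate, 180 mm across, 8 mm thick, fixed on the flat white hob (450 x 200 mm, 6 mm thick). Origin: centre of its underside, 6 mm above the worktop, so its flat top is 8 mm above the origin and 14 mm above the worktop (z = 0).
- small_ring: Small dark round hob plate, 145 mm across, 8 mm thick, fixed on the same white hob about 240 mm from the large one. Origin: centre of its underside, 6 mm above the worktop; flat top 8 mm above the origin, 14 mm above the worktop.
- square_mat: Square cork mat, 165 x 165 mm, 14 mm thick, fixed on the worktop. Origin: centre of its underside, at worktop height; flat top 14 mm above.
- round_mat: Round cork mat, 170 mm across, 14 mm thick, fixed on the worktop. Origin: centre of its underside, at worktop height; flat top 14 mm above.
- board: Oblong wooden board, 130 mm (its x) by 180 mm (its y), 14 mm thick, with a dark slot near one short edge, fixed on the worktop and empty at the start: the free spot, big enough for any one of the things. Origin: centre of its underside, at worktop height; flat top 14 mm above.
- egg_cup: Bystander: white egg cup with a brown egg in it, 48 mm across, 73 mm tall, loose, standing on the worktop beyond the left end of the hob. Leave it alone. Origin: centre of the underside.
Things that resemble listed ones, but are neither listed nor needed, are in the scene too. What is shaped like the round_mat but pink or red is not meant.

How it is judged:
By the outcome, as a careful person would: the job done as asked, in the order asked, and still so for the second after the job is handed in, with the robot touching nothing.
It also fails if it takes over 122 s, if anything falls off the work surface, if the arm or the gripper's body presses on something with over 40 N, if the wrist force passes 120 N, or if a joint passes its speed limit or range.

## Working session

There is one attempt and no reset: what is moved stays moved. The work goes in short steps, Python scripts to look and compute and a tool call to move; the robot and the scene stay as the last step left them, time stands still between calls to the robot, and variables do not carry over. Pictures are saved under pics/ and viewed, at most 14 in all, crops included, and the job is handed in when it is done.

Besides the shell and the picture viewer there is one more tool, called after "Call:" as name([rows], argument=value, ...), one row to a line, values as JSON. move_arm: Moves the arm, as the interface text tells. Its arguments: {"type":"object","properties":{"plan":{"type":"array","items":{"type":"array","items":{"type":"array","items":{"type":"number"}}}}},"required":["plan"]}

```bash
mkdir -p pics; cat > h.py <<'E'
import numpy as np, cv2
from station import bot
def snap(name,fn=None):
    c=bot.camera(name)
    if fn: cv2.imwrite('pics/'+fn,cv2.cvtColor(c['pixels'],cv2.COLOR_RGB2BGR))
    return c
def K(c): return np.array([[c['fx'],0,c['cx']],[0,c['fy'],c['cy']],[0,0,1]])
def ray(c,u,v):
    p=cv2.undistortPoints(np.array([[[u,v]]],float),K(c),np.array([c['k1'],0,0,0.]))[0,0]
    T=np.array(c['world_to_cam']);R=T[:3,:3]
    return -R.T@T[:3,3], R.T@np.array([p[0],p[1],1])
def at(c,u,v,z):
    o,d=ray(c,u,v); return o+d*(z-o[2])/d[2]
def proj(c,P):
    T=np.array(c['world_to_cam']);r,_=cv2.Rodrigues(T[:3,:3])
    return cv2.projectPoints(np.array(P,float).reshape(-1,1,3),r,T[:3,3],K(c),np.array([c['k1'],0,0,0.]))[0][:,0]
E
python3 - <<'E'
from h import *
a=snap('top','top0.png');b=snap('scene','scene0.png')
for c in(a,b):
    T=np.array(c['world_to_cam']);print(-T[:3,:3].T@T[:3,3],T[:3,:3].round(2).tolist())
o=bot.get_obs();print({k:o[k] for k in('time','ee_pos','ee_rot','opening','contact_force')})
E
```

```text
[0.32020174 0.12046121 1.52516618] [[-0.02, -1.0, -0.0], [-0.99, 0.02, -0.11], [0.11, -0.0, -0.99]]
[1.02372776 0.61526359 0.68669767] [[-0.68, 0.73, -0.01], [0.49, 0.45, -0.74], [-0.54, -0.51, -0.67]]
{'time': 0.1, 'ee_pos': array([ 0.1435052 , -0.60803757,  0.29155021]), 'ee_rot': array([-3.14032638e+00,  6.78412238e-05,  2.31876759e-01]), 'opening': 0.08689946055855856, 'contact_force': array([-0.5686405 , -0.39261299,  0.34985294])}
```

View pics/top0.png

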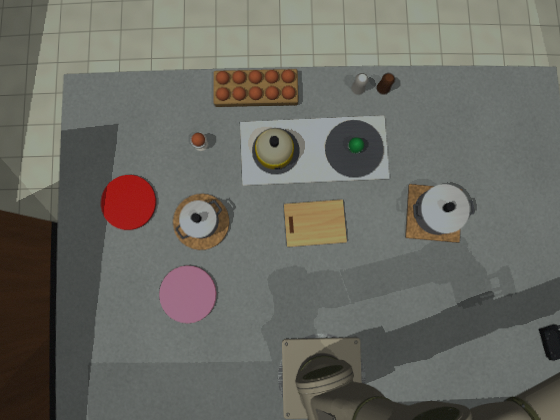

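View pics/scene0.png

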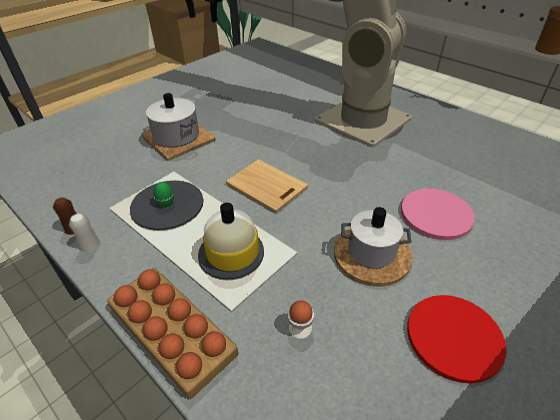

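```bash
python3 - <<'E'
from h import *
c=snap('top');p=c['pixels'];hsv=cv2.cvtColor(p,cv2.COLOR_RGB2HSV);print(c['fx'],c['k1'])
img=cv2.cvtColor(p,cv2.COLOR_RGB2BGR)
S={'tl':(356,145,.077),'knobL':(449,207,.149),'knobS':(196,217,.134),'knobC':(274,142,.150),'cup':(198,139,.073)}
for k,(u,v,z) in S.items(): print(k,at(c,u,v,z).round(3))
cork=cv2.inRange(hsv,(5,80,60),(25,255,255));white=cv2.inRange(p,(150,150,150),(255,255,255))
for n,m,(x0,x1,y0,y1) in(('round',cork,(165,235,185,255)),('square',cork,(395,470,175,250)),('board',cork,(275,355,190,255)),('hob',white,(235,395,108,195))):
    q=np.zeros_like(m);q[y0:y1,x0:x1]=m[y0:y1,x0:x1]
    pts=cv2.findNonZero(q);h=cv2.convexHull(pts);z=.006 if n=='hob' else .014
    w=np.array([at(c,*x[0],z)[:2] for x in h],np.float32)
    print(n,cv2.minAreaRect(w),cv2.minEnclosingCircle(w) if n=='round' else '')
cv2.imwrite('pics/crop1.png',cv2.resize(img[100:260,160:480],None,fx=2.5,fy=2.5,interpolation=cv2.INTER_CUBIC))
E
```

```text
507.2291584978264 -0.09884652565054045
tl [ 0.678 -0.113  0.077]
knobL [ 0.481 -0.354  0.149]
knobS [0.469 0.346 0.134]
knobC [0.672 0.126 0.15 ]
cup [0.706 0.35  0.073]
round ((0.46832501888275146, 0.3520609736442566), (0.16621825098991394, 0.16582705080509186), 89.00238800048828) ((0.46855247020721436, 0.35140591859817505), 0.08460486680269241)
square ((0.48054254055023193, -0.35217979550361633), (0.16470064222812653, 0.1640480011701584), 83.61751556396484) 
board ((0.457755982875824, 0.009442456066608429), (0.12948159873485565, 0.1790178120136261), 3.3107762336730957) 
hob ((0.6841740608215332, 0.005241125822067261), (0.19605979323387146, 0.4467438757419586), 1.602928638458252)
```

View pics/crop1.png

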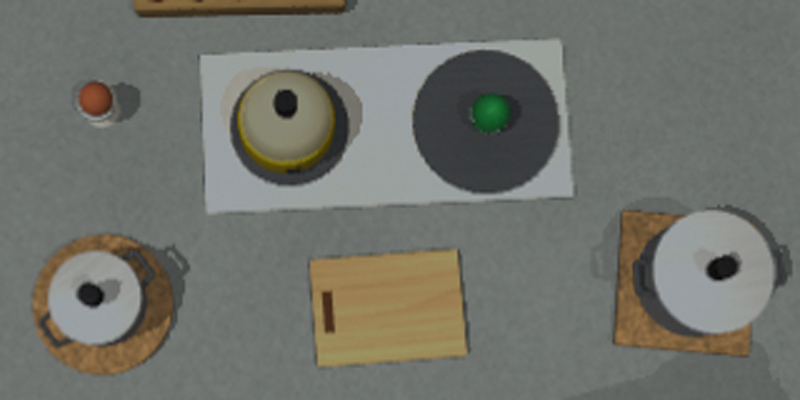

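```bash
python3 - <<'E'
from h import *
from scipy.optimize import least_squares
a=snap('top');b=snap('scene')
def cen(c,box,f):
    x0,x1,y0,y1=box;s=c['pixels'][y0:y1,x0:x1];m=f(s).astype(np.uint8)
    n,l,st,ce=cv2.connectedComponentsWithStats(m);i=1+st[1:,4].argmax();return ce[i]+[x0,y0],st[i,4]
dark=lambda s:s.max(2)<50
green=lambda s:(s[...,1]>1.5*s[...,0].astype(float))&(s[...,1]>1.3*s[...,2].astype(float))&(s[...,1]>40)
for n,ba,bb,f,z in(('L',(438,460,198,218),(158,180,90,112),dark,.014+.116),('S',(186,208,208,226),(368,392,204,230),dark,.014+.101),('C',(262,286,133,153),(216,238,200,226),dark,.014+.117),('T',(340,375,130,160),(145,185,175,215),green,.047)):
    ca,na=cen(a,ba,f);cb,nb=cen(b,bb,f)
    r=least_squares(lambda P:np.r_[proj(a,P)[0]-ca,proj(b,P)[0]-cb],[.5,0,.1])
    print(n,ca.round(1),na,at(a,*ca,z)[:2].round(4),cb.round(1),nb,at(b,*cb,z)[:2].round(4),'tri',r.x.round(4),np.abs(r.fun).max().round(2))
# rings
p=a['pixels'].astype(int)
m=((p.max(2)<95)&(p.max(2)-p.min(2)<20)).astype(np.uint8)
for n,(x0,x1,y0,y1) in(('large',(318,388,115,182)),('small',(243,308,118,190))):
    q=np.zeros_like(m);q[y0:y1,x0:x1]=m[y0:y1,x0:x1]
    k,l,st,ce=cv2.connectedComponentsWithStats(q);q=(l==1+st[1:,4].argmax()).astype(np.uint8)
    h=cv2.convexHull(cv2.findNonZero(q));w=np.array([at(a,*x[0],.014)[:2] for x in h],np.float32)
    c,r=cv2.minEnclosingCircle(w)
    R={'large':.09,'small':.0725}[n]
    s=least_squares(lambda t:np.hypot(*(w-t).T)-R+.001,c,loss='soft_l1',f_scale=.001)
    print(n,c,r,s.x,np.abs(s.fun).max())
E
```

```text
L [448.5 206.9] 81 [ 0.4838 -0.359 ] [168.4 100.3] 119 [ 0.4814 -0.3596] tri [ 0.4831 -0.3581  0.1313] 0.25
S [196.  217.6] 63 [0.4693 0.3491] [378.5 217.1] 231 [0.4666 0.3486] tri [0.4688 0.3493 0.117 ] 0.19
C [273.9 141.1] 80 [0.6798 0.1264] [226.9 212.6] 228 [0.6774 0.1255] tri [0.6788 0.1269 0.1329] 0.2
T [355.8 144.7] 194 [ 0.6859 -0.1177] [163.1 193.8] 388 [ 0.6868 -0.1141] tri [ 0.6858 -0.1175  0.0445] 0.25
large (0.684176504611969, -0.11659063398838043) 0.09023009985685349 [ 0.68382265 -0.11705547] 0.0012612793233195843
small (0.6811500191688538, 0.12243454903364182) 0.07280079275369644 [0.68084858 0.12253399] 0.0015163660224135058
```

Call:
move_arm([
  [[0.64, -0.353, 0.04, 0, 0, 0.232, 1], [0.64, -0.353, 0.04, 0, 0, 0.232, 1], [0.64, -0.353, 0.04, 0, 0, 0.232, 1], [0.64, -0.353, 0.04, 0, 0, 0.232, 1], [0.64, -0.353, 0.04, 0, 0, 0.232, 1], [0.64, -0.353, 0.04, 0, 0, 0.232, 1], [0.64, -0.353, 0.04, 0, 0, 0.232, 1], [0.64, -0.353, 0.04, 0, 0, 0.232, 1], [0.64, -0.353, 0.04, 0, 0, 0.232, 1], [0.64, -0.353, 0.04, 0, 0, 0.232, 1], [0.64, -0.353, 0.04, 0, 0, 0.232, 1], [0.64, -0.353, 0.04, 0, 0, 0.232, 1]],
])

```text
time: 1.45
ee_pos: [0.5881, -0.2055, 0.2595]
ee_rot: [3.141, -0.0, -0.001]
contact_force: [-0.2, -1.3, 0.6]
opening: 0.0875
gripper_force: 0.0
```

Call:
move_arm([
  [[0.098, -0.088, 0.06, 0, 0, 0, 1], [0.098, -0.088, 0.06, 0, 0, 0, 1], [0.098, -0.088, 0.06, 0, 0, 0, 1], [0.098, -0.088, 0.06, 0, 0, 0, 1], [0.098, -0.088, 0.06, 0, 0, 0, 1]],
])

```text
time: 1.95
ee_pos: [0.6849, -0.1179, 0.1983]
ee_rot: [-3.141, 0.002, 0.002]
contact_force: [-1.1, -1.0, 0.2]
opening: 0.0869
gripper_force: 0.0
```

```bash
python3 - <<'E'
from h import *
o=bot.get_obs();print(o['ee_pos'].round(4),o['ee_rot'].round(4))
c=snap('wrist','w1.png');T=np.array(c['world_to_cam']);print(-T[:3,:3].T@T[:3,3],T[:3,:3].round(2).tolist())
print('timer',proj(c,[.686,-.1175,.047]),'ring',proj(c,[.684,-.117,.014]))
E
```

```text
[ 0.6849 -0.1179  0.1983] [-3.141e+00  1.800e-03  1.700e-03]
[ 0.76619198 -0.11917892  0.29100173] [[0.0, -1.0, 0.0], [-0.96, -0.0, 0.29], [-0.29, -0.0, -0.96]]
timer [[276.07836159 216.68538072]] ring [[275.72777115 205.98787104]]
```

View pics/w1.png

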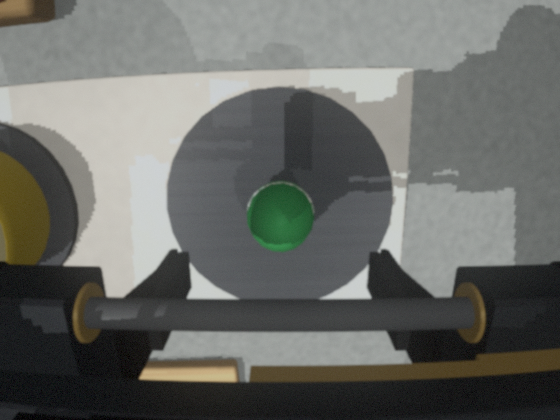

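```bash
python3 - <<'E'
from h import *
c=snap('wrist')
print(proj(c,[[.6849,-.1179,.1283],[.6849,-.1179-.0435,.1283],[.6849,-.1179+.0435,.1283]]))
E
```

```text
[[272.23357559 269.52570279]
 [360.23652766 269.14897321]
 [184.41710997 269.19239067]]
```

Call:
move_arm([
  [[0.001, 0.0, 0.05, 0, 0, 0, 1], [0.001, 0.0, 0.08, 0, 0, 0, 1], [0.001, 0, 0.105, 0, 0, 0, 1], [0.001, 0, 0.105, 0, 0, 0, 1], [0.001, 0, 0.105, 0, 0, 0, -1], [0.001, 0, 0.105, 0, 0, 0, -1], [0.001, 0, 0.105, 0, 0, 0, -1], [0.001, 0, 0.105, 0, 0, 0, -1], [0.001, 0, 0.105, 0, 0, 0, -1]],
])

```text
time: 2.95
ee_pos: [0.6861, -0.119, 0.0952]
ee_rot: [3.141, -0.001, -0.0]
contact_force: [-0.1, -0.5, -0.7]
opening: 0.0546
gripper_force: 0.0
```

Call:
move_arm([
  [[0, 0, 0, 0, 0, 0, -1], [0, 0, 0, 0, 0, 0, -1], [0, 0, 0, 0, 0, 0, -1], [0, 0, 0, 0, 0, 0, -1], [0, 0, 0, 0, 0, 0, -1], [0, 0, -0.02, 0, 0, 0, -1], [0, 0, -0.05, 0, 0, 0, -1], [0, 0, -0.08, 0, 0, 0, -1]],
])

```text
time: 3.75
ee_pos: [0.6854, -0.1189, 0.1745]
ee_rot: [-3.141, 0.002, -0.0]
contact_force: [0.6, -0.3, -0.7]
opening: 0.0459
gripper_force: 30.0
```

Call:
move_arm([
  [[-0.227, -0.1285, 0, 0, 0, 0, -1], [-0.227, -0.1285, 0, 0, 0, 0, -1], [-0.227, -0.1285, 0, 0, 0, 0, -1], [-0.227, -0.1285, 0, 0, 0, 0, -1], [-0.227, -0.1285, 0, 0, 0, 0, -1], [-0.227, -0.1285, 0, 0, 0, 0, -1], [-0.227, -0.1285, 0.03, 0, 0, 0, -1], [-0.227, -0.1285, 0.055, 0, 0, 0, -1], [-0.227, -0.1285, 0.07, 0, 0, 0, -1], [-0.227, -0.1285, 0.076, 0, 0, 0, -1], [-0.227, -0.1285, 0.079, 0, 0, 0, -1], [-0.227, -0.1285, 0.079, 0, 0, 0, -1]],
])

```text
time: 4.95
ee_pos: [0.4592, 0.0096, 0.0957]
ee_rot: [-3.142, -0.0, -0.0]
contact_force: [-0.1, 0.0, -0.1]
opening: 0.0461
gripper_force: 30.0
```

Call:
move_arm([
  [[0, 0, 0.0005, 0, 0, 0, 1], [0, 0, 0.0005, 0, 0, 0, 1], [0, 0, 0.0005, 0, 0, 0, 1], [0, 0, 0, 0, 0, 0, 1], [0, 0, -0.01, 0, 0, 0, 1], [0, 0, -0.04, 0, 0, 0, 1], [0, 0, -0.09, 0, 0, 0, 1], [0, 0, -0.14, 0, 0, 0, 1], [0, 0, -0.15, 0, 0, 0, 1], [0.023, 0.3686, -0.16, 0, 0, 0, 1], [0.023, 0.3686, -0.16, 0, 0, 0, 1], [0.023, 0.3686, -0.16, 0, 0, 0, 1]],
])

```text
time: 6.15
ee_pos: [0.468, -0.1417, 0.2503]
ee_rot: [3.141, -0.001, 0.001]
contact_force: [0.0, 0.4, -0.3]
opening: 0.0866
gripper_force: 0.0
```

Call:
move_arm([
  [[0.015, 0.219, 0, 0, 0, 0, 1], [0.015, 0.219, 0, 0, 0, 0, 1], [0.015, 0.219, 0, 0, 0, 0, 1], [0.015, 0.219, 0, 0, 0, 0, 1], [0.015, 0.219, 0, 0, 0, 0, 1], [0.015, 0.219, 0, 0, 0, 0, 1]],
])

```text
time: 6.75
ee_pos: [0.4819, -0.3625, 0.2491]
ee_rot: [3.141, 0.001, -0.005]
contact_force: [-0.3, 1.3, -0.7]
opening: 0.0866
gripper_force: 0.0
```

```bash
python3 - <<'E'
from h import *
o=bot.get_obs();print(o['ee_pos'].round(4),o['ee_rot'].round(4))
c=snap('wrist','w2.png');snap('top','top2.png')
print('knob top',proj(c,[.4825,-.3585,.149]))
E
```

```text
[ 0.4819 -0.3625  0.2491] [ 3.1413e+00  9.0000e-04 -5.1000e-03]
knob top [[268.88552544 245.89492721]]
```

View pics/w2.png

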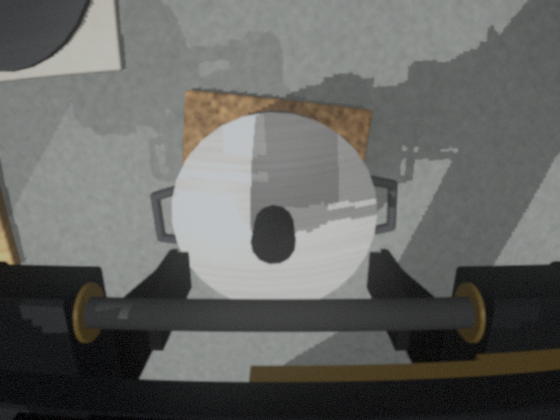

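View pics/top2.png

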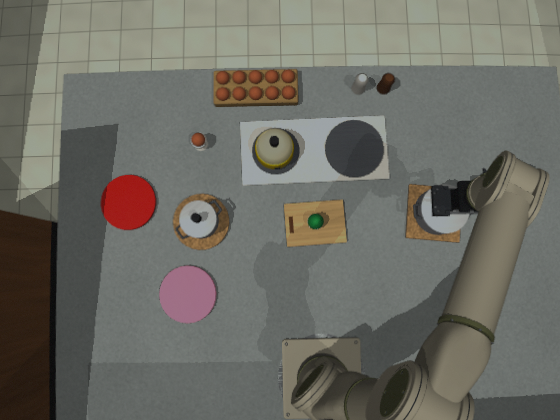

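Call:
move_arm([
  [[0.001, -0.004, 0.03, 0, 0, 0, 1], [0.001, -0.004, 0.05, 0, 0, 0, 1], [0.001, -0.004, 0.062, 0, 0, 0, 1], [0.001, -0.004, 0.062, 0, 0, 0, 1], [0.001, -0.004, 0.062, 0, 0, 0, -1], [0.001, -0.004, 0.062, 0, 0, 0, -1], [0.001, -0.004, 0.062, 0, 0, 0, -1], [0.001, -0.004, 0.062, 0, 0, 0, -1], [0.001, -0.004, 0.062, 0, 0, 0, -1], [0.001, -0.004, 0.062, 0, 0, 0, -1], [0.001, -0.004, 0.062, 0, 0, 0, -1], [0.001, -0.004, 0.062, 0, 0, 0, -1]],
])

```text
time: 8.05
ee_pos: [0.4842, -0.3555, 0.1877]
ee_rot: [3.141, -0.0, -0.0]
contact_force: [1.3, -2.6, 0.2]
opening: 0.031
gripper_force: 1.2
```

Call:
move_arm([
  [[0, 0, 0, 0, 0, 0, -1], [0, 0, 0, 0, 0, 0, -1], [0, 0, 0, 0, 0, 0, -1], [0, 0, -0.01, 0, 0, 0, -1], [0, 0, -0.03, 0, 0, 0, -1], [0, 0, -0.06, 0, 0, 0, -1], [0, 0, -0.06, 0, 0, 0, -1]],
])

```text
time: 8.75
ee_pos: [0.4856, -0.3553, 0.2516]
ee_rot: [3.139, -0.005, 0.0]
contact_force: [2.1, -0.9, -5.0]
opening: 0.0256
gripper_force: 30.0
```

Call:
move_arm([
  [[0.015, -0.018, 0, 0, 0, 0, -1], [0.04, -0.048, 0, 0, 0, 0, -1], [0.07, -0.084, 0, 0, 0, 0, -1], [0.1, -0.12, 0, 0, 0, 0, -1], [0.13, -0.156, 0, 0, 0, 0, -1], [0.16, -0.192, 0, 0, 0, 0, -1], [0.183, -0.22, 0, 0, 0, 0, -1], [0.195, -0.234, 0, 0, 0, 0, -1], [0.199, -0.2385, 0, 0, 0, 0, -1], [0.199, -0.2385, 0.02, 0, 0, 0, -1], [0.199, -0.2385, 0.04, 0, 0, 0, -1], [0.199, -0.2385, 0.04, 0, 0, 0, -1]],
])

```text
time: 9.95
ee_pos: [0.6807, -0.1186, 0.2036]
ee_rot: [3.141, 0.007, -0.002]
contact_force: [-1.4, -0.4, -6.1]
opening: 0.0251
gripper_force: 30.0
```

```bash
python3 - <<'E'
from h import *
o=bot.get_obs();print(o['ee_pos'].round(4),o['ee_rot'].round(4))
c=snap('wrist','w3.png')
E
```

```text
[ 0.6807 -0.1186  0.2036] [ 3.1412e+00  7.0000e-03 -2.2000e-03]
```

View pics/w3.png

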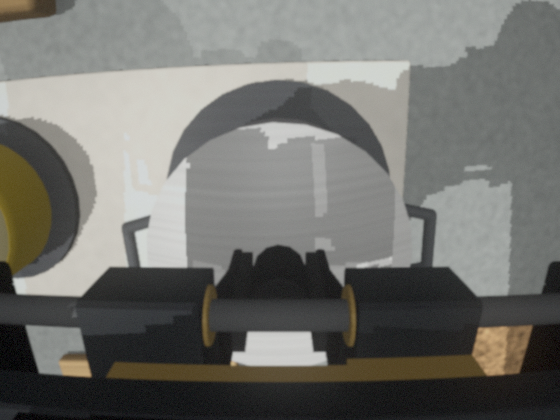

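Call:
move_arm([
  [[0.001, 0, 0, 0, 0, 0, -1], [0.001, 0, 0, 0, 0, 0, -1], [0.001, 0, 0, 0, 0, 0, -1]],
])

```text
time: 10.3
ee_pos: [0.6846, -0.1169, 0.2087]
ee_rot: [3.141, -0.002, -0.001]
contact_force: [-0.3, 0.1, -4.6]
opening: 0.0253
gripper_force: 30.0
```

Call:
move_arm([
  [[0, 0, 0.01, 0, 0, 0, -1], [0, 0, 0.016, 0, 0, 0, -1], [0, 0, 0.019, 0, 0, 0, -1], [0, 0, 0.0205, 0, 0, 0, -1], [0, 0, 0.0205, 0, 0, 0, -1], [0, 0, 0.0205, 0, 0, 0, -1]],
])

```text
time: 10.9
ee_pos: [0.6842, -0.1169, 0.1877]
ee_rot: [3.141, -0.0, -0.0]
contact_force: [-4.2, 0.0, 1.7]
opening: 0.0253
gripper_force: 30.0
```

Call:
move_arm([
  [[0, 0, 0, 0, 0, 0, 1], [0, 0, 0, 0, 0, 0, 1], [0, 0, 0, 0, 0, 0, 1], [0, 0, 0, 0, 0, 0, 1], [0, 0, 0, 0, 0, 0, 1], [0, 0, -0.02, 0, 0, 0, 1], [0, 0, -0.06, 0, 0, 0, 1], [0, 0, -0.07, 0, 0, 0, 1], [-0.0055, -0.2435, -0.07, 0, 0, 0, 1], [-0.0055, -0.2435, -0.07, 0, 0, 0, 1], [-0.0055, -0.2435, -0.07, 0, 0, 0, 1], [-0.0055, -0.2435, -0.07, 0, 0, 0, 1]],
])

```text
time: 12.1
ee_pos: [0.6795, 0.0852, 0.2572]
ee_rot: [3.142, -0.001, -0.001]
contact_force: [0.4, 0.3, 0.3]
opening: 0.0871
gripper_force: 0.0
```

Call:
move_arm([
  [[-0.001, -0.0435, 0, 0, 0, 0, 1], [-0.001, -0.0435, 0, 0, 0, 0, 1], [-0.001, -0.0435, 0, 0, 0, 0, 1], [-0.001, -0.0435, 0, 0, 0, 0, 1]],
])

```text
time: 12.5
ee_pos: [0.6791, 0.1253, 0.2569]
ee_rot: [3.141, -0.0, -0.002]
contact_force: [-0.4, -0.9, -0.5]
opening: 0.0871
gripper_force: 0.0
```

```bash
python3 - <<'E'
from h import *
o=bot.get_obs();print(o['ee_pos'].round(4),o['ee_rot'].round(4))
c=snap('wrist','w4.png');snap('top','top4.png')
print('knob top',proj(c,[.6785,.1265,.150]))
E
```

```text
[0.6791 0.1253 0.2569] [ 3.1405e+00 -1.0000e-04 -1.9000e-03]
knob top [[273.83446835 243.43100491]]
```

View pics/w4.png

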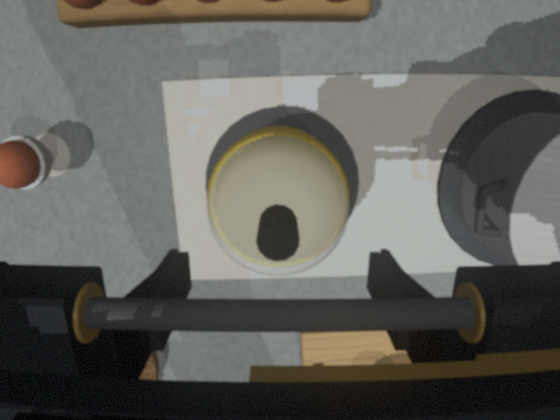

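Call:
move_arm([
  [[0.001, -0.001, 0.03, 0, 0, 0, 1], [0.001, -0.001, 0.055, 0, 0, 0, 1], [0.001, -0.001, 0.069, 0, 0, 0, 1], [0.001, -0.001, 0.069, 0, 0, 0, 1], [0.001, -0.001, 0.069, 0, 0, 0, -1], [0.001, -0.001, 0.069, 0, 0, 0, -1], [0.001, -0.001, 0.069, 0, 0, 0, -1], [0.001, -0.001, 0.069, 0, 0, 0, -1], [0.001, -0.001, 0.069, 0, 0, 0, -1], [0.001, -0.001, 0.069, 0, 0, 0, -1], [0.001, -0.001, 0.069, 0, 0, 0, -1], [0.001, -0.001, 0.069, 0, 0, 0, -1]],
])

```text
time: 13.8
ee_pos: [0.6797, 0.1278, 0.188]
ee_rot: [3.141, 0.0, -0.0]
contact_force: [-1.1, -0.0, 0.3]
opening: 0.0308
gripper_force: 0.0
```

Call:
move_arm([
  [[0, 0, 0, 0, 0, 0, -1], [0, 0, 0, 0, 0, 0, -1], [0, 0, 0, 0, 0, 0, -1], [0, 0, 0, 0, 0, 0, -1]],
])

```text
time: 14.2
ee_pos: [0.6798, 0.1274, 0.188]
ee_rot: [3.141, 0.0, -0.001]
contact_force: [0.3, -2.2, -0.1]
opening: 0.0253
gripper_force: 30.0
```

Call:
move_arm([
  [[0, 0, -0.01, 0, 0, 0, -1], [0, 0, -0.03, 0, 0, 0, -1], [0, 0, -0.065, 0, 0, 0, -1], [0, 0, -0.1, 0, 0, 0, -1], [0, 0, -0.135, 0, 0, 0, -1], [0, 0, -0.16, 0, 0, 0, -1], [0, 0, -0.17, 0, 0, 0, -1], [0, 0, -0.17, 0, 0, 0, -1]],
])

```text
time: 15.0
ee_pos: [0.6798, 0.1284, 0.3592]
ee_rot: [-3.141, -0.002, 0.0]
contact_force: [-0.2, -0.0, -5.6]
opening: 0.025
gripper_force: 30.0
```

Call:
move_arm([
  [[-0.008, 0.018, 0, 0, 0, 0, -1], [-0.022, 0.052, 0, 0, 0, 0, -1], [-0.04, 0.097, 0, 0, 0, 0, -1], [-0.058, 0.142, 0, 0, 0, 0, -1], [-0.077, 0.187, 0, 0, 0, 0, -1], [-0.096, 0.232, 0, 0, 0, 0, -1], [-0.115, 0.277, 0, 0, 0, 0, -1], [-0.134, 0.322, 0, 0, 0, 0, -1], [-0.152, 0.367, 0, 0, 0, 0, -1], [-0.171, 0.412, 0, 0, 0, 0, -1], [-0.185, 0.445, 0, 0, 0, 0, -1], [-0.194, 0.468, 0, 0, 0, 0, -1]],
])

```text
time: 16.2
ee_pos: [0.4831, -0.343, 0.3558]
ee_rot: [-3.141, 0.003, -0.004]
contact_force: [1.2, -0.4, -4.6]
opening: 0.0251
gripper_force: 30.0
```

Call:
move_arm([
  [[-0.004, 0.0115, 0.01, 0, 0, 0, -1], [-0.004, 0.0115, 0.03, 0, 0, 0, -1], [-0.004, 0.0115, 0.06, 0, 0, 0, -1], [-0.004, 0.0115, 0.09, 0, 0, 0, -1], [-0.004, 0.0115, 0.115, 0, 0, 0, -1], [-0.004, 0.0115, 0.125, 0, 0, 0, -1], [-0.004, 0.0115, 0.125, 0, 0, 0, -1], [-0.004, 0.0115, 0.125, 0, 0, 0, -1]],
])

```text
time: 17.0
ee_pos: [0.4822, -0.3514, 0.2337]
ee_rot: [3.141, -0.001, 0.0]
contact_force: [0.4, 0.4, -3.0]
opening: 0.0256
gripper_force: 30.0
```

```bash
python3 - <<'E'
from h import *
o=bot.get_obs();print(o['ee_pos'].round(4),o['ee_rot'].round(4))
c=snap('wrist','w5.png')
E
```

```text
[ 0.4822 -0.3514  0.2337] [ 3.1413e+00 -8.0000e-04  4.0000e-04]
```

View pics/w5.png

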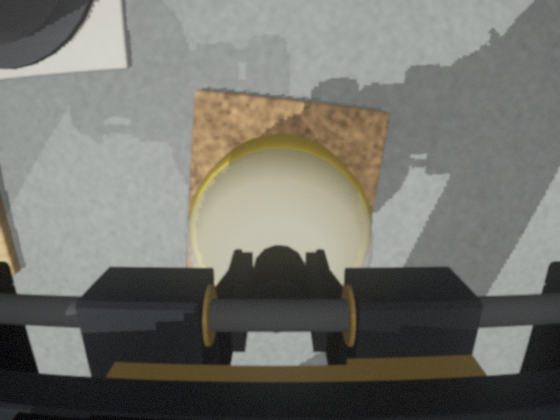

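Call:
move_arm([
  [[0, 0, 0.015, 0, 0, 0, -1], [0, 0, 0.03, 0, 0, 0, -1], [0, 0, 0.039, 0, 0, 0, -1], [0, 0, 0.043, 0, 0, 0, -1], [0, 0, 0.045, 0, 0, 0, -1], [0, 0, 0.0455, 0, 0, 0, -1], [0, 0, 0.0455, 0, 0, 0, -1]],
])

```text
time: 17.75
ee_pos: [0.4819, -0.3517, 0.188]
ee_rot: [3.141, -0.001, -0.0]
contact_force: [-0.3, -1.0, -3.8]
opening: 0.0254
gripper_force: 30.0
```

Call:
move_arm([
  [[0, 0, 0.0005, 0, 0, 0, -1], [0, 0, 0.001, 0, 0, 0, -1], [0, 0, 0.001, 0, 0, 0, -1]],
])

```text
time: 18.05
ee_pos: [0.482, -0.3522, 0.1876]
ee_rot: [3.14, -0.002, -0.001]
contact_force: [-0.1, -2.0, 3.3]
opening: 0.0255
gripper_force: 30.0
```

Call:
move_arm([
  [[0, 0, 0, 0, 0, 0, 1], [0, 0, 0, 0, 0, 0, 1], [0, 0, 0, 0, 0, 0, 1], [0, 0, 0, 0, 0, 0, 1], [0, 0, 0, 0, 0, 0, 1], [0, 0, -0.02, 0, 0, 0, 1], [0, 0, -0.06, 0, 0, 0, 1], [0, 0, -0.07, 0, 0, 0, 1], [0, -0.05, -0.07, 0, 0, 0, 1], [0, -0.1, -0.07, 0, 0, 0, 1], [0, -0.15, -0.07, 0, 0, 0, 1], [0, -0.2, -0.07, 0, 0, 0, 1]],
])

```text
time: 19.25
ee_pos: [0.4813, -0.1497, 0.2566]
ee_rot: [3.141, -0.0, -0.0]
contact_force: [0.8, 0.7, 0.4]
opening: 0.0869
gripper_force: 0.0
```

Call:
move_arm([
  [[-0.014, -0.5, 0, 0, 0, 0, 1], [-0.014, -0.5, 0, 0, 0, 0, 1], [-0.014, -0.5, 0, 0, 0, 0, 1], [-0.014, -0.5, 0, 0, 0, 0, 1], [-0.014, -0.5, 0, 0, 0, 0, 1], [-0.014, -0.5, 0, 0, 0, 0, 1], [-0.014, -0.5, 0, 0, 0, 0, 1], [-0.014, -0.5, 0, 0, 0, 0, 1], [-0.014, -0.5, 0, 0, 0, 0, 1], [-0.014, -0.5, 0, 0, 0, 0, 1], [-0.014, -0.5, 0.01, 0, 0, 0, 1], [-0.014, -0.5, 0.02, 0, 0, 0, 1]],
])

```text
time: 20.45
ee_pos: [0.4671, 0.3497, 0.2358]
ee_rot: [-3.141, 0.001, 0.002]
contact_force: [0.2, -1.4, 0.3]
opening: 0.0868
gripper_force: 0.0
```

```bash
python3 - <<'E'
from h import *
o=bot.get_obs();print(o['ee_pos'].round(4),o['ee_rot'].round(4))
c=snap('wrist','w6.png')
print('knob top',proj(c,[.468,.349,.134]))
E
```

```text
[0.4671 0.3497 0.2358] [-3.1412e+00  6.0000e-04  2.5000e-03]
knob top [[277.33558972 244.36360256]]
```

View pics/w6.png

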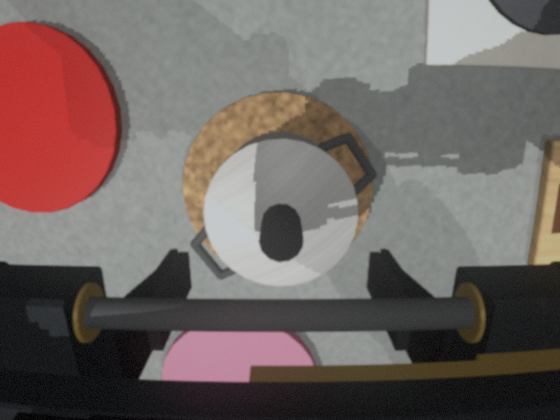

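Call:
move_arm([
  [[0.002, 0, 0.03, 0, 0, 0, 1], [0.002, 0, 0.05, 0, 0, 0, 1], [0.002, 0, 0.063, 0, 0, 0, 1], [0.002, 0, 0.063, 0, 0, 0, 1], [0.002, 0, 0.063, 0, 0, 0, -1], [0.002, 0, 0.063, 0, 0, 0, -1], [0.002, 0, 0.063, 0, 0, 0, -1], [0.002, 0, 0.063, 0, 0, 0, -1], [0.002, 0, 0.063, 0, 0, 0, -1], [0.002, 0, 0.063, 0, 0, 0, -1], [0.002, 0, 0.063, 0, 0, 0, -1], [0.002, 0, 0.063, 0, 0, 0, -1]],
])

```text
time: 21.7
ee_pos: [0.4698, 0.3484, 0.1735]
ee_rot: [3.142, 0.0, -0.0]
contact_force: [0.5, 0.4, 0.5]
opening: 0.031
gripper_force: 0.0
```

Call:
move_arm([
  [[0, 0, 0, 0, 0, 0, -1], [0, 0, 0, 0, 0, 0, -1], [0, 0, 0, 0, 0, 0, -1], [0, 0, 0, 0, 0, 0, -1]],
])

```text
time: 22.1
ee_pos: [0.4698, 0.3484, 0.1735]
ee_rot: [-3.142, 0.0, -0.0]
contact_force: [0.2, 1.0, -1.5]
opening: 0.0253
gripper_force: 30.0
```

Call:
move_arm([
  [[0, 0, -0.01, 0, 0, 0, -1], [0, 0, -0.03, 0, 0, 0, -1], [0, 0, -0.06, 0, 0, 0, -1], [0, 0, -0.07, 0, 0, 0, -1], [0, 0, -0.07, 0, 0, 0, -1], [0, 0, -0.07, 0, 0, 0, -1]],
])

```text
time: 22.7
ee_pos: [0.4696, 0.3479, 0.2425]
ee_rot: [3.141, 0.001, -0.0]
contact_force: [0.2, 0.0, -3.7]
opening: 0.025
gripper_force: 30.0
```

Call:
move_arm([
  [[0.015, 0.016, 0, 0, 0, 0, -1], [0.043, 0.046, 0, 0, 0, 0, -1], [0.075, 0.08, 0, 0, 0, 0, -1], [0.107, 0.114, 0, 0, 0, 0, -1], [0.14, 0.149, 0, 0, 0, 0, -1], [0.172, 0.183, 0, 0, 0, 0, -1], [0.195, 0.208, 0, 0, 0, 0, -1], [0.207, 0.221, 0, 0, 0, 0, -1], [0.2115, 0.2255, 0, 0, 0, 0, -1], [0.2115, 0.2255, 0.02, 0, 0, 0, -1], [0.2115, 0.2255, 0.04, 0, 0, 0, -1], [0.2115, 0.2255, 0.045, 0, 0, 0, -1]],
])

```text
time: 23.9
ee_pos: [0.6791, 0.1246, 0.1956]
ee_rot: [3.142, 0.005, 0.003]
contact_force: [-0.8, 0.0, -3.6]
opening: 0.0253
gripper_force: 30.0
```

Call:
move_arm([
  [[0, 0, 0.005, 0, 0, 0, -1], [0, 0, 0.005, 0, 0, 0, -1], [0, 0, 0.005, 0, 0, 0, -1]],
])

```text
time: 24.2
ee_pos: [0.6814, 0.1234, 0.1945]
ee_rot: [-3.141, -0.001, 0.0]
contact_force: [0.4, -0.2, -3.6]
opening: 0.0251
gripper_force: 30.0
```

```bash
python3 - <<'E'
from h import *
o=bot.get_obs();print(o['ee_pos'].round(4),o['ee_rot'].round(4))
c=snap('wrist','w7.png')
E
```

```text
[0.6814 0.1234 0.1945] [-3.1413e+00 -1.2000e-03  3.0000e-04]
```

View pics/w7.png

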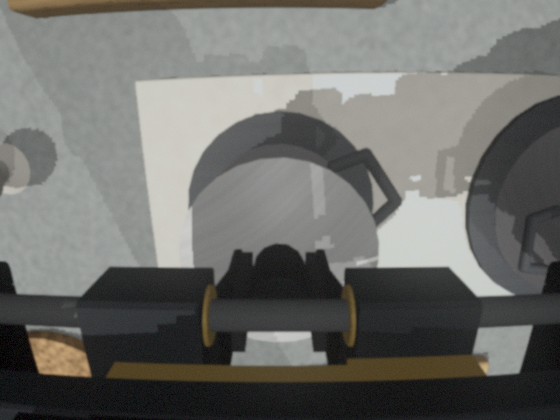

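Small pan is centred over its plate (plate top ≈(283,112), pan centred at column ≈283). Setting down.

Call:
move_arm([
  [[0, 0, 0.01, 0, 0, 0, -1], [0, 0, 0.016, 0, 0, 0, -1], [0, 0, 0.019, 0, 0, 0, -1], [0, 0, 0.0205, 0, 0, 0, -1], [0, 0, 0.0215, 0, 0, 0, -1], [0, 0, 0.0215, 0, 0, 0, -1]],
])

```text
time: 24.85
ee_pos: [0.6813, 0.1228, 0.1738]
ee_rot: [3.141, -0.001, -0.0]
contact_force: [-5.6, -2.2, 8.6]
opening: 0.025
gripper_force: 30.0
```

Call:
move_arm([
  [[0, 0, -0.0005, 0, 0, 0, 1], [0, 0, -0.0005, 0, 0, 0, 1], [0, 0, -0.0005, 0, 0, 0, 1], [0, 0, -0.0005, 0, 0, 0, 1], [0, 0, -0.0005, 0, 0, 0, 1], [0, 0, -0.02, 0, 0, 0, 1], [0, 0, -0.06, 0, 0, 0, 1], [-0.222, 0.113, -0.06, 0, 0, 0, 1], [-0.222, 0.113, -0.06, 0, 0, 0, 1], [-0.222, 0.113, -0.06, 0, 0, 0, 1], [-0.222, 0.113, -0.06, 0, 0, 0, 1], [-0.222, 0.113, -0.06, 0, 0, 0, 1]],
])

```text
time: 26.05
ee_pos: [0.4574, 0.009, 0.2318]
ee_rot: [3.141, -0.0, -0.001]
contact_force: [-0.9, -0.2, 2.1]
opening: 0.087
gripper_force: 0.0
```

Call:
move_arm([
  [[0, 0, 0, 0, 0, 0, 1], [0, 0, 0, 0, 0, 0, 1]],
])

```text
time: 26.25
ee_pos: [0.459, 0.0093, 0.2327]
ee_rot: [3.14, -0.002, -0.002]
contact_force: [0.7, -0.3, -0.3]
opening: 0.0873
gripper_force: 0.0
```

Down .137 onto the timer.

Call:
move_arm([
  [[0, 0, 0.05, 0, 0, 0, 1], [0, 0, 0.1, 0, 0, 0, 1], [0, 0, 0.125, 0, 0, 0, 1], [0, 0, 0.137, 0, 0, 0, 1], [0, 0, 0.137, 0, 0, 0, 1], [0, 0, 0.137, 0, 0, 0, -1], [0, 0, 0.137, 0, 0, 0, -1], [0, 0, 0.137, 0, 0, 0, -1], [0, 0, 0.137, 0, 0, 0, -1], [0, 0, 0.137, 0, 0, 0, -1], [0, 0, 0.137, 0, 0, 0, -1], [0, 0, 0.137, 0, 0, 0, -1]],
])

```text
time: 27.45
ee_pos: [0.4593, 0.0098, 0.0953]
ee_rot: [3.141, -0.0, -0.0]
contact_force: [-0.6, -0.8, 2.7]
opening: 0.0459
gripper_force: 30.0
```

Call:
move_arm([
  [[0, 0, 0, 0, 0, 0, -1], [0, 0, 0, 0, 0, 0, -1], [0, 0, 0, 0, 0, 0, -1], [0, 0, 0, 0, 0, 0, -1]],
])

```text
time: 27.85
ee_pos: [0.4594, 0.0098, 0.0953]
ee_rot: [3.141, -0.0, -0.0]
contact_force: [-1.8, -1.3, 5.1]
opening: 0.0461
gripper_force: 30.0
```

Call:
move_arm([
  [[0, 0, -0.02, 0, 0, 0, -1], [0, 0, -0.05, 0, 0, 0, -1], [0, 0, -0.08, 0, 0, 0, -1], [0, 0, -0.08, 0, 0, 0, -1]],
])

```text
time: 28.25
ee_pos: [0.461, 0.0102, 0.1783]
ee_rot: [3.141, -0.006, -0.0]
contact_force: [0.8, -0.1, -1.3]
opening: 0.0461
gripper_force: 30.0
```

Call:
move_arm([
  [[0.01, -0.03, 0, 0, 0, 0, -1], [0.01, -0.075, 0, 0, 0, 0, -1], [0.01, -0.12, 0, 0, 0, 0, -1], [0.01, -0.165, 0, 0, 0, 0, -1], [0.01, -0.21, 0, 0, 0, 0, -1], [0.01, -0.255, 0, 0, 0, 0, -1], [0.01, -0.3, 0, 0, 0, 0, -1], [0.01, -0.33, 0, 0, 0, 0, -1], [0.01, -0.341, 0, 0, 0, 0, -1], [0.01, -0.341, 0.02, 0, 0, 0, -1], [0.01, -0.341, 0.04, 0, 0, 0, -1], [0.01, -0.341, 0.05, 0, 0, 0, -1]],
])

```text
time: 29.45
ee_pos: [0.4687, 0.3494, 0.1225]
ee_rot: [3.139, 0.002, -0.001]
contact_force: [-0.9, 0.1, -0.8]
opening: 0.046
gripper_force: 30.0
```

Call:
move_arm([
  [[0, 0, 0.005, 0, 0, 0, -1], [0, 0, 0.005, 0, 0, 0, -1], [0, 0, 0.005, 0, 0, 0, -1]],
])

```text
time: 29.75
ee_pos: [0.4697, 0.3509, 0.1207]
ee_rot: [-3.141, -0.001, -0.001]
contact_force: [0.2, 0.5, 0.2]
opening: 0.0463
gripper_force: 30.0
```

```bash
python3 - <<'E'
from h import *
o=bot.get_obs();print(o['ee_pos'].round(4),o['ee_rot'].round(4))
c=snap('wrist','w8.png')
E
```

```text
[0.4697 0.3509 0.1207] [-3.1412e+00 -8.0000e-04 -5.0000e-04]
```

View pics/w8.png

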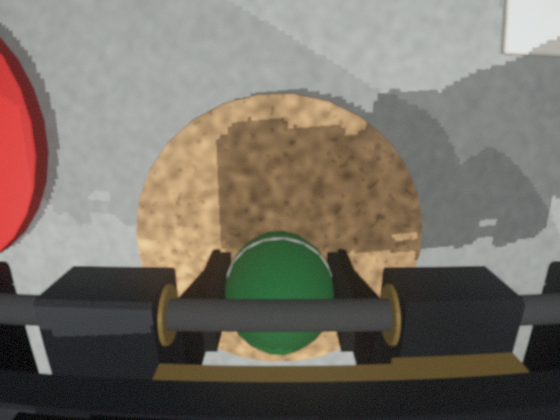

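Timer is centred over the cork mat (mat columns 137–421, timer 280). Lower.

Call:
move_arm([
  [[0, 0, 0.012, 0, 0, 0, -1], [0, 0, 0.02, 0, 0, 0, -1], [0, 0, 0.024, 0, 0, 0, -1], [0, 0, 0.0255, 0, 0, 0, -1], [0, 0, 0.0255, 0, 0, 0, -1]],
])

```text
time: 30.3
ee_pos: [0.4691, 0.3506, 0.0953]
ee_rot: [3.14, 0.0, -0.0]
contact_force: [-4.3, -5.5, 14.1]
opening: 0.046
gripper_force: 30.0
```

Call:
move_arm([
  [[0, 0, 0, 0, 0, 0, 1], [0, 0, 0, 0, 0, 0, 1], [0, 0, 0, 0, 0, 0, 1], [0, 0, 0, 0, 0, 0, 1], [0, 0, -0.02, 0, 0, 0, 1], [0, 0, -0.06, 0, 0, 0, 1], [0, 0, -0.11, 0, 0, 0, 1], [0, 0, -0.16, 0, 0, 0, 1], [0, 0.05, -0.18, 0, 0, 0, 1], [0, 0.1, -0.18, 0, 0, 0, 1], [0, 0.15, -0.18, 0, 0, 0, 1], [0, 0.15, -0.18, 0, 0, 0, 1]],
])

```text
time: 31.5
ee_pos: [0.4704, 0.1941, 0.2745]
ee_rot: [3.138, -0.001, -0.009]
contact_force: [-0.2, 0.0, -0.9]
opening: 0.0872
gripper_force: 0.0
```

```bash
python3 - <<'E'
from h import *
o=bot.get_obs();print(o['ee_pos'].round(4),o['opening'])
a=snap('top','top9.png');b=snap('scene','scene9.png')
E
```

```text
[0.4704 0.1941 0.2745] 0.08723891671801194
```

View pics/top9.png

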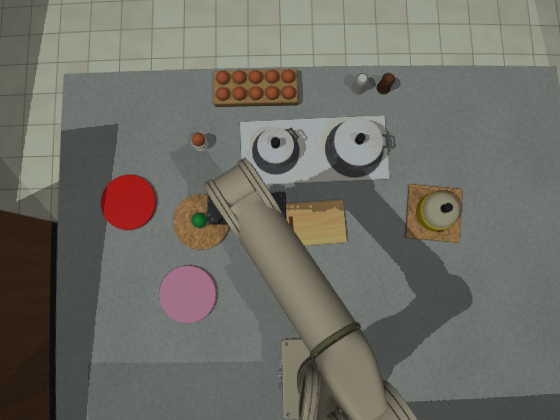

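View pics/scene9.png

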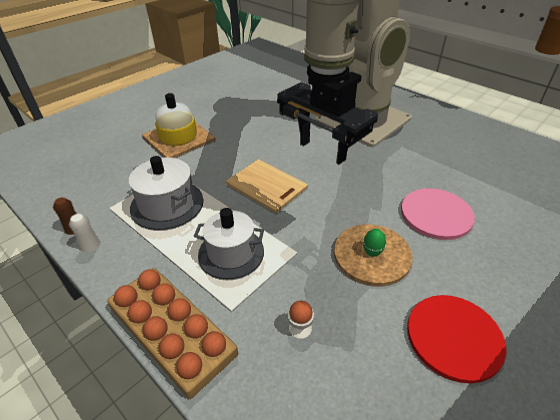

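```bash
python3 -c "
from station import bot
print(bot.finish_job())"
```

```text
the job is handed in; nothing more can be done
None
```

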